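Third hand at the cleat jig

TASK

Pluck the pale wooden cleat from the pocket tray, leaving the other three blocks in their pockets, and bring it upright down onto the jig's plywood board, between the two orange lines, with its end flat against the sprung aluminium fence. Push the fence back with it, never as far as its hard stop, until the black pointer stands in the green band of the scale, and keep it gripped and steady there for three seconds or more, as a third hand while I drive the screw. Your program finishes while still holding and pressing the cleat like that: do not let go.

Things in the scene. Friction and masses are not known exactly. Their poses are not given: they have to be found in the camera images.
- cleat: The cleat to use: pale wooden block, 60 x 20 x 30 mm (x, y, z), 20 to 45 g, with an 11 mm brass disc in the middle of its top. Origin: centre of its underside; x along its 60 mm length. Its ends are alike; either may meet the fence. It stands in one of the tray's four pockets, its upper 20 mm above the tray.
- alu_block: Bare aluminium block, 60 x 20 x 30 mm (x, y, z); origin: centre of its underside, x along its length. It stands in one of the other pockets and is to stay there.
- blue_block: Blue plastic block, 60 x 20 x 30 mm (x, y, z); origin: centre of its underside, x along its length. It stands in one of the other pockets and is to stay there.
- black_block: Black plastic block, 60 x 20 x 30 mm (x, y, z); origin: centre of its underside, x along its length. It stands in one of the other pockets and is to stay there.
- tray: Grey pocket tray, 190 x 170 x 16 mm, fixed. Origin: centre of its underside. Four pockets 10 mm deep (floor at z = 6 mm), each 64 mm along x by 24 mm along y, centred at x = -45 or 45 mm, y = -40 or 40 mm; a block stands in each, its length along the tray's x. Which is where varies; tray and jig may be either side of the robot.
- jig: Fixed jig: plywood board 260 x 180 mm (x, y). Origin: centre of its underside; board top at z = 18 mm. +x is the pressing direction. Two orange lines 24 mm apart run along x either side of y = 0, from x = -100 to -10 mm. Unpressed fence face at x = 10 mm; spring housing behind it at x = 97 to 127, 52 mm high; scale block at y = 68 to 88, 52 mm high: white, green (x = 22 to 38), red.
- fence (a joint): Travel of the sprung fence in the jig's +x direction, m: 0 unpressed, hard stop at 0.042. The spring takes about 500 N/m from 0 (10 N at 0.020), and pushes back. The pointer moves with the fence: it is in the green band from 0.012 to 0.028 (6 to 14 N).
- fence_face (a point): Middle of the fence's front face, which looks along the jig's -x; it moves with the fence. The fence is an upright aluminium plate, 130 mm wide (y), 12 mm thick, from 2 mm to 42 mm above the board; this point is 22 mm above the board's top.
Not all that is in view belongs to the job. Of the things like the cleat, leave any that is red; of the rest the smaller one is meant.

How it is judged (in metres and radians):
On the way, in this order (a step that is already met when the one before it is completed fails the run):
1. the cleat is plucked out of its pocket, clear above the tray, in the fingers (z of cleat in the frame of tray above 0.03 m and contact force between cleat and the fingers above 2 N), for 0.1 s.
2. the cleat is pressed squarely against the fence with the pointer in the green band for 1.5 s (value of joint fence between 0.012 and 0.028 m and contact force between cleat and fence between 5 and 15 N and y of cleat in the frame of jig between -0.01 and 0.01 m and z of cleat in the frame of jig below 0.025 m and angle between the x axis of cleat and the x axis of jig, either way round below 0.14 rad and angle between cleat's own z axis and vertical below 0.14 rad and contact force between cleat and the fingers above 2 N and linear speed of cleat below 0.02 m/s), for 1.5 s.
At the end, for the whole second after the job is handed in: Cleat still in the fingers (2 N+), at rest (<20 mm/s), upright within 8 deg, <7 mm above the board, within 10 mm of its centre line and 8 deg of square, pressing the fence with 5-15 N, travel 12-28 mm, through the last second; other blocks within 20 mm of their starts (all of step 2 and distance of each of alu_block, blue_block, black_block from where it was at the start of the episode below 0.02 m); the arm keeps its last pose, push and grip.
It fails at once if the fence is driven back to its hard stop (value of joint fence above 0.04 m).
It fails at once if the alu block is moved from its pocket (distance of alu_block from where it was at the start of the episode above 0.02 m).
It fails at once if the blue block is moved from its pocket (distance of blue_block from where it was at the start of the episode above 0.02 m).
It fails at once if the black block is moved from its pocket (distance of black_block from where it was at the start of the episode above 0.02 m).
It also fails if it takes over 45 s, if anything falls off the work surface, if the arm or the gripper's body presses on something with over 40 N, if the wrist force passes 120 N, or if a joint passes its speed limit or range.

ROBOT

A 6-joint arm with a two-finger parallel gripper is mounted at the origin on the work surface. World frame = base frame: x ahead of the robot, y to its left, z up, the work surface at z = 0. Lengths are in m, angles in degrees, forces in N, time in s.
With the tool pointing down it reaches from about 0.4 to 0.825 m from the base axis. Payload 7 kg.
Tool frame: the origin (TCP) lies between the finger pads; the fingertips stand 17 mm ahead of it and the grasp point (between the pads) lies 2 mm behind it; x points along the fingers, y is the direction in which the jaws open and shut, and the axes are right-handed (so a half turn about x gives the same grasp; the last joint's range is limited). The gripper opens to 88 mm and grips with 3 to 60 N. Pads are 19 mm wide; open, the fingers measure 130 mm over their backs; the gripper's body (78 mm by 193 mm) begins 47 mm behind the grasp point.
Start: joints at [92.768, 20.546, 0.682, 0, -70.136, -16.507], TCP at [0.16, 0.656, 0.244] pointing down, gripper open.
Joint ranges: [-176.03, 176.03], [-82.01, 121.73], [-58.28, 71.71], [-173.87, 95.51], [-174.79, -0.11], [-173.66, 173.66]. Speed limits (degrees/s): [136.94, 136.94, 172.46, 180, 180, 180].

INTERFACE

Orientations are given as [roll, pitch, yaw] about the fixed x, y, z axes, in that order (R = Rz(yaw) Ry(pitch) Rx(roll)).
In Python, from plant import r gives the robot as it stands.
- The arm moves only by the shell command python3 -m jog 'ROWS' [FORCE]. ROWS is a JSON object of lists of equal length, an entry for each row: "fingers": the opening, from 0 (shut) to 1 (fully open); "dp": the shift along the tool's x, y, z in mm, a list of three; "twist": the turn about the tool's x in degrees. In form: {"fingers": [fingers, ...], "dp": [[dx, dy, dz], ...], "twist": [twist, ...]}. A call has exactly 5 rows; each row is the pose to reach, as a shift and turn from the pose measured when the call began, along the tool's axes at that moment; what a row does not reach only later rows make up. A row lasts 1/10 s, in which the tool goes at most 50 mm and 8.59 degrees, less where a joint would pass 70% of its speed; a pose out of reach is approached as far as the arm can. A call with a gripper value outside its range is refused whole. The fingers move at their own pace and stop on an object; FORCE is the grip in N (left out, the last holds). Time passes only in rows, so rows that repeat a pose let the fingers close, or fill a call up. It gives the time, the measured TCP pose, the force and the opening at its end, in the units of the state.
- r.get_state(): the state, without advancing time (a new reading comes with each control period).
- r.capture(name): name is "side" or "top"; returns a dict with "frame" (400x640x3 uint8, red, green, blue), "intrinsics" (3x3 intrinsics, pixels), "pose" (4x4, takes a point from camera to world coordinates). Camera axes: x right, y down, z forward; pixel columns grow to the right and rows downward; lengths in m; the calibration is good to about 2 mm. A picture is of the moment at which its call begins. There is no depth.
- r.close_job(): hands the job in, once; it reports no verdict.
The state is a dict: "time_s": time; "joints": joint angles; "qd": joint speeds; "joint_torque": joint torques, N m; "tcp_pos": TCP position; "eef_rot": TCP orientation; "contact_force": force on the tool from outside, world axes, zero at the start; "moment": the same for the moment, N m; "gripper_width": finger opening in m.
Only numpy, scipy, OpenCV 4.12 (cv2) and the standard library are available. Lean on these libraries where they do the work, as an engineer would, in place of code of your own. Each camera call takes 0.05 s, during which the arm holds its last target. There are 200 camera calls.

## Working session

There is one attempt and no reset: what is moved stays moved. The work goes in short steps, Python scripts to look and compute and a shell command to move; the robot and the scene stay as the last step left them, time stands still between calls to the robot, and variables do not carry over. Pictures are saved under pics/ and viewed, on a budget of 10 in all, crops included, one or two more only if the job needs it, and the job is handed in when it is done.

```bash
ls; mkdir -p pics; python3 - <<'E'
from plant import r
import cv2,numpy as np
print(r.get_state())
for n in("top","side"):
    c=r.capture(n); cv2.imwrite(f"pics/{n}0.png",c["frame"][:,:,::-1]); print(c["intrinsics"],c["pose"])
    np.savez(f"{n}0.npz",**c)
E
```

```text
pics
{'time_s': 0.0, 'joints': array([ 9.27666495e+01,  2.05918050e+01,  6.34371374e-01, -1.90660564e-02,
       -7.01366651e+01, -1.65078359e+01]), 'qd': array([-0.12118026, -0.02161275,  0.09189408, -0.01745661, -0.10112164,
        0.01828559]), 'joint_torque': array([ 4.15470122e-04, -5.82717884e+01,  2.93056834e+01,  6.99736968e+00,
        6.95154449e-03, -1.45626946e-04]), 'tcp_pos': array([0.16024687, 0.65523043, 0.24262635]), 'eef_rot': array([ 95.72512063,  89.90420888, -98.02255871]), 'contact_force': array([-0.05264306, -0.56562503, -0.09375998]), 'moment': array([ 0.01652879,  0.02690103, -0.0321746 ]), 'gripper_width': 0.0875696787368244}
[[504.40704374   0.         315.18688015]
 [  0.         504.40704374 197.84539936]
 [  0.           0.           1.        ]] [[-1.09433162e-02 -9.80107069e-01  1.98167550e-01  3.43768231e-01]
 [-9.99939928e-01  1.08492494e-02 -1.56046120e-03 -3.20015240e-02]
 [-6.20550116e-04 -1.98172722e-01 -9.80166918e-01  1.18152181e+00]
 [ 0.00000000e+00  0.00000000e+00  0.00000000e+00  1.00000000e+00]]
[[384.93603118   0.         316.6418774 ]
 [  0.         384.93603118 197.2004773 ]
 [  0.           0.           1.        ]] [[-0.94008783 -0.21452357  0.26498022  0.34562005]
 [-0.34085311  0.60814769 -0.71692088  0.5613754 ]
 [-0.00735068 -0.76428792 -0.64483326  0.61866989]
 [ 0.          0.          0.          1.        ]]
```

View pics/top0.png

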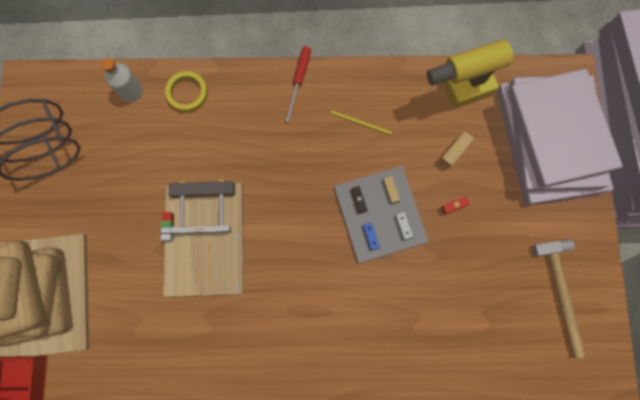

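View pics/side0.png

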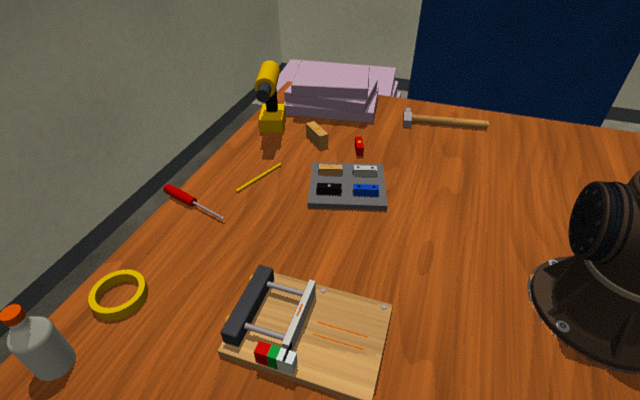

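The top view shows the tray centred at about (381,214). The pale cleat is at (392,190), with black at (358,200), blue at (371,236) and aluminium at (404,226). The jig is at about (203,240), with the fence along row 230 and the housing at row 188, so it presses up the image (+x world). The loose pale block at (458,149) and the red one at (455,205) are decoys. The side view agrees.

```bash
cat > h.py <<'E'
import numpy as np,cv2
def ray(c,uv,z):
    uv=np.atleast_2d(uv).astype(float);K=c["intrinsics"];T=c["pose"]
    d=np.c_[uv,np.ones(len(uv))]@np.linalg.inv(K).T@T[:3,:3].T
    return T[:3,3]+d*((z-T[2,3])/d[:,2])[:,None]
def proj(c,P):
    P=np.atleast_2d(P);T=c["pose"];q=(P-T[:3,3])@T[:3,:3]@c["intrinsics"].T
    return q[:,:2]/q[:,2:]
def rect(c,m,z):
    "largest blob of mask -> centre, size mm, long-axis yaw on plane z"
    k,_=cv2.findContours(m.astype(np.uint8),cv2.RETR_EXTERNAL,cv2.CHAIN_APPROX_NONE)
    k=max(k,key=cv2.contourArea)[:,0]
    P=ray(c,k,z)[:,:2]*1000
    (x,y),(w,h),_a=b=cv2.minAreaRect(P.astype(np.float32))
    p=cv2.boxPoints(b);e=max(p[1]-p[0],p[2]-p[1],key=np.linalg.norm)
    return np.round([x,y,max(w,h),min(w,h),np.degrees(np.arctan2(e[1],e[0]))%180],1)
E
python3 - <<'E'
from h import *
c=dict(np.load("top0.npz")); f=c["frame"]; H=cv2.cvtColor(f,cv2.COLOR_RGB2HSV)
a=cv2.resize(f[170:305,145:265],None,fx=4,fy=4,interpolation=cv2.INTER_CUBIC)
b=cv2.resize(f[160:295,330:430],None,fx=4,fy=4,interpolation=cv2.INTER_CUBIC)
cv2.imwrite("pics/crop.png",np.hstack([a,b[:a.shape[0]]])[:600,:800+80][:,:,::-1] if 0 else np.hstack([a[:, :400],b])[:,:,::-1])
def win(m,r0,r1,c0,c1):
    o=np.zeros(m.shape,bool);o[r0:r1,c0:c1]=m[r0:r1,c0:c1];return o
for p in [(175,380),(214,381),(190,392),(185,389),(200,358),(236,371),(226,404),(270,200),(270,250),(230,200),(188,200)]: print(p,f[p],H[p])
tray=win(H[...,1]<60,160,270,325,435); tray=cv2.morphologyEx(tray.astype(np.uint8),cv2.MORPH_CLOSE,np.ones((9,9)))
print("tray",rect(c,tray,.016))
cl=win((H[...,1]>60)&(H[...,0]<30)&(H[...,2]>90),172,206,380,402); print("cleat",cl.sum(),rect(c,cl,.036))
E
```

```text
(175, 380) [128 125 121] [ 17  14 128]
(214, 381) [130 126 123] [ 13  14 130]
(190, 392) [173 149  91] [ 21 121 173]
(185, 389) [176 148 106] [ 18 101 176]
(200, 358) [107 101  97] [ 12  24 107]
(236, 371) [ 77 107 168] [110 138 168]
(226, 404) [178 178 172] [ 30   9 178]
(270, 200) [163 139 103] [ 18  94 163]
(270, 250) [147 103  65] [ 14 142 147]
(230, 200) [166 153 140] [ 15  40 166]
(188, 200) [92 85 81] [11 30 92]
tray [ 540.5 -185.6  189.2  170.5   16.3]
cleat 280 [ 593.1 -209.9   63.4   25.2   16. ]
```

View pics/crop.png

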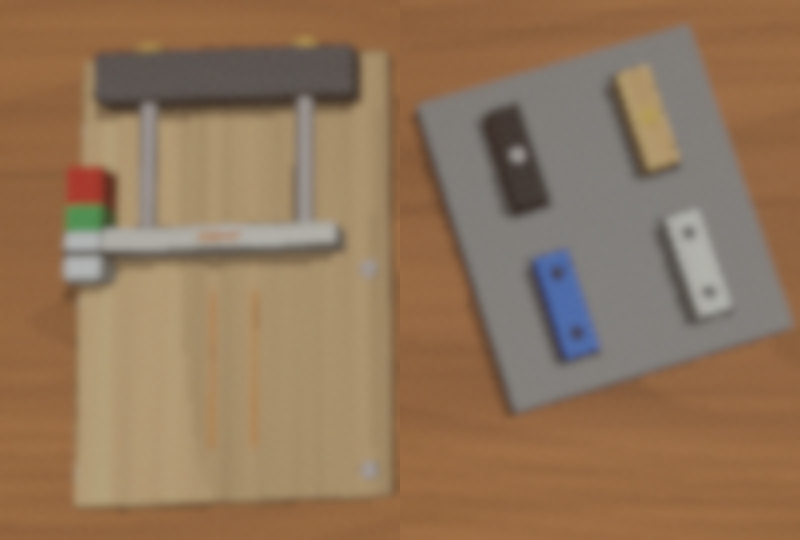

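```bash
python3 - <<'E'
from h import *
c=dict(np.load("top0.npz")); f=c["frame"]; H=cv2.cvtColor(f,cv2.COLOR_RGB2HSV)
A=cv2.cvtColor(f,cv2.COLOR_RGB2LAB)[...,1].astype(float)
res=[]
for c0,c1 in((194,203),(204,213)):
    uv=[]
    for v in range(246,279):
        w=A[v,c0:c1]-np.median(A[v,c0:c1]);w[w<0]=0
        if w.sum()>3: uv.append(((w*np.arange(c0,c1)).sum()/w.sum(),v))
    P=ray(c,uv,.018)*1000
    k=np.polyfit(P[:,0],P[:,1],1); s=np.std(np.polyval(k,P[:,0])-P[:,1])
    print("line",len(uv),"yaw",np.degrees(np.arctan(k[0])),"y at x=450",np.polyval(k,450),"sd",s)
# line extent
m=A[:,195:212].max(1)-np.median(A[:,195:212],1)
print(np.round(m[232:292]).astype(int))
# board bottom edge and right edge
b=(H[...,1]<118).astype(np.uint8); 
r=[];
for u in range(175,236,4): v=[v for v in range(275,310) if b[v,u]]; r.append((u,max(v)+.5))
P=ray(c,r,.018)*1000; print("bottom x",P[::3,:2].round(1))
r=[]
for v in range(200,290,6): r.append((max(u for u in range(215,260) if b[v,u])+.5,v))
P=ray(c,r,.0)*1000; print("right",P[::3,:2].round(1))
# fence front face top edge: brightness transition
for u in(180,190,200,210,220): print(u,f[222:242,u].sum(1)//3)
# side view orange
s=dict(np.load("side0.npz"));g=cv2.cvtColor(s["frame"],cv2.COLOR_RGB2LAB)[...,1].astype(int)
w=cv2.cvtColor(s["frame"],cv2.COLOR_RGB2HSV)
m=np.zeros(g.shape,np.uint8);m[318:352,308:372]=(w[318:352,308:372,1]>w[318:352,308:372,1].mean()+40)
n,l,st,ce=cv2.connectedComponentsWithStats(m)
for i in range(1,n):
    if st[i,4]>15:
        v,u=np.nonzero(l==i);P=ray(s,np.c_[u,v],.018)*1000;k=np.polyfit(P[:,0],P[:,1],1)
        print("side line",st[i,4],P[:,0].min(),P[:,0].max(),"yaw",np.degrees(np.arctan(k[0])),"y450",np.polyval(k,450))
E
```

```text
line 33 yaw 1.5555011027259966 y at x=450 238.07907362096083 sd 0.23065439380809943
line 33 yaw 1.5134081860693325 y at x=450 214.13517706124944 sd 0.37968713560180684
[0 1 1 0 0 0 0 0 1 0 2 3 4 5 5 5 5 5 5 5 5 5 4 4 4 4 4 4 4 4 3 3 3 4 3 4 4
 4 4 4 4 3 3 4 4 5 4 4 4 3 1 1 0 0 0 1 1 0 0 0]
bottom x [[354.6 286. ]
 [354.3 258.9]
 [356.3 231.8]
 [356.  204.6]
 [357.9 177.5]
 [357.6 150.3]]
right [[579.3 139.7]
 [535.8 139. ]
 [492.9 138.2]
 [450.6 137.5]
 [408.9 136.7]]
180 [140 141 140 138 141 156 167 170 170 162 136 105  95 103 116 132 143 147
 147 148]
190 [141 141 141 143 150 160 168 171 167 150 121  99  96 110 127 138 143 145
 145 145]
200 [140 140 141 148 158 162 154 153 153 133 103  90  94 105 117 130 136 139
 138 139]
210 [141 140 141 145 157 168 173 172 164 138 106  94 100 112 127 137 141 141
 141 141]
220 [141 141 144 151 162 170 173 167 149 119  97  96 102 110 126 135 139 139
 138 139]
side line 76 389.3557060608488 476.5406405505445 yaw 1.397982891442743 y450 210.22827420470418
side line 80 388.2182663215019 475.16728432423537 yaw 1.3444384749348626 y450 234.21589557974798
```

```bash
cat > go.py <<'E'
import sys,numpy as np
from scipy.spatial.transform import Rotation as Ro
from plant import r
# usage: go.py x y z(TCP mm) length_yaw : prints dp, twist to get there
x,y,z,yaw=map(float,sys.argv[1:])
s=r.get_state();R=Ro.from_euler("xyz",s["eef_rot"],degrees=True).as_matrix()
p=s["tcp_pos"]*1000
yd=np.degrees(np.arctan2(R[1,1],R[0,1]))          # jaw direction
d=(yaw+90-yd+90)%180-90                            # world turn needed
print("t",s["time_s"].__round__(2),"p",p.round(1),"jaw",yd.round(1),"tool x",R[:,0].round(3),"F",s["contact_force"].round(1),"w",s["gripper_width"].__round__(4),"j6",s["joints"][5].round(1))
print("dp",(R.T@(np.array([x,y,z])-p)).round(1),"twist",round(-d,1))
E
python3 go.py 594 -211 150 16.3
```

```text
t 0.1 p [160.2 655.3 242.7] jaw -103.7 tool x [-0.    -0.001 -1.   ] F [-1.3  0.  -0.6] w 0.0878 j6 -16.5
dp [  93.9  738.3 -627.1] twist -30.0
```

```bash
python3 -m jog '{"fingers":[0.5,0.5,0.5,0.5,0.5],"dp":[[0,37,-31],[0,74,-62],[10,111,-94],[15,148,-126],[20,185,-157]],"twist":[-3,-6,-9,-12,-15]}' 40; python3 go.py 594 -211 150 16.3
```

```text
time_s: 0.6
tcp_pos: [0.2692, 0.4361, 0.2224]
eef_rot: [77.6, 89.9, -101.0]
contact_force: [0.3, 0.7, 0.4]
gripper_width: 0.0531
t 0.6 p [269.2 436.1 222.4] jaw -88.6 tool x [-0.    -0.002 -1.   ] F [0.3 0.7 0.4] w 0.0531 j6 11.1
dp [  73.7  654.6 -309. ] twist -14.9
```

```bash
python3 -m jog '{"fingers":[0.5,0.5,0.5,0.5,0.5],"dp":[[0,40,-18],[0,80,-37],[10,120,-56],[15,160,-75],[20,200,-94]],"twist":[-3,-6,-9,-12,-14.9]}'; python3 go.py 594 -211 150 16.3
```

```text
time_s: 1.1
tcp_pos: [0.3683, 0.2365, 0.2026]
eef_rot: [60.7, 89.9, -102.8]
contact_force: [1.2, -0.7, -0.7]
gripper_width: 0.0437
t 1.1 p [368.3 236.5 202.6] jaw -73.6 tool x [-0.    -0.002 -1.   ] F [ 1.2 -0.7 -0.7] w 0.0437 j6 47.7
dp [ 53.4 493.  -89.9] twist 0.1
```

```bash
python3 -m jog '{"fingers":[0.5,0.5,0.5,0.5,0.5],"dp":[[0,45,0],[0,85,0],[0,125,0],[0,165,0],[0,205,0]],"twist":[0,0,0,0,0]}'; python3 go.py 594 -211 150 16.3
```

```text
time_s: 1.6
tcp_pos: [0.4262, 0.0382, 0.203]
eef_rot: [65.9, 89.9, -97.7]
contact_force: [-0.1, 1.5, 0.1]
gripper_width: 0.0439
t 1.6 p [426.2  38.2 203. ] jaw -73.5 tool x [-0.    -0.002 -1.   ] F [-0.1  1.5  0.1] w 0.0439 j6 74.6
dp [ 53.4 286.5 -90.3] twist 0.2
```

```bash
python3 -m jog '{"fingers":[0.5,0.5,0.5,0.5,0.5],"dp":[[5,40,-12],[12,80,-25],[20,120,-37],[28,160,-50],[35,200,-62]],"twist":[0,0,0,0,0]}'; python3 go.py 594 -211 120 16.3
```

```text
time_s: 2.1
tcp_pos: [0.5429, -0.1378, 0.1675]
eef_rot: [46.1, 89.9, -117.4]
contact_force: [1.0, 0.3, 0.3]
gripper_width: 0.0438
t 2.1 p [ 542.9 -137.8  167.5] jaw -73.6 tool x [-0.001 -0.002 -1.   ] F [1.  0.3 0.3] w 0.0438 j6 100.5
dp [ 47.6  84.6 -28.4] twist 0.1
```

```bash
python3 -m jog '{"fingers":[0.5,0.5,0.5,0.5,0.5],"dp":[[10,30,-10],[40,60,-20],[80,84,-28],[88,84.6,-28.4],[88,84.6,-28.4]],"twist":[0,0,0,0,0]}'; python3 go.py 594 -211 35 16.3; python3 - <<'E'
from plant import r
from h import *
a=r.capture("side");b=r.capture("top")
A=cv2.resize(a["frame"][90:215,280:440],None,fx=5,fy=5,interpolation=cv2.INTER_CUBIC)
cv2.imwrite("pics/pre.png",A[:600,:,::-1])
E
```

```text
time_s: 2.6
tcp_pos: [0.5924, -0.2114, 0.077]
eef_rot: [-4.5, 89.6, -168.2]
contact_force: [-0.2, -0.1, -0.1]
gripper_width: 0.044
t 2.6 p [ 592.4 -211.4   77. ] jaw -73.6 tool x [-0.006 -0.001 -1.   ] F [-0.2 -0.1 -0.1] w 0.044 j6 108.1
dp [42.   0.1 -2. ] twist 0.1
```

View pics/pre.png

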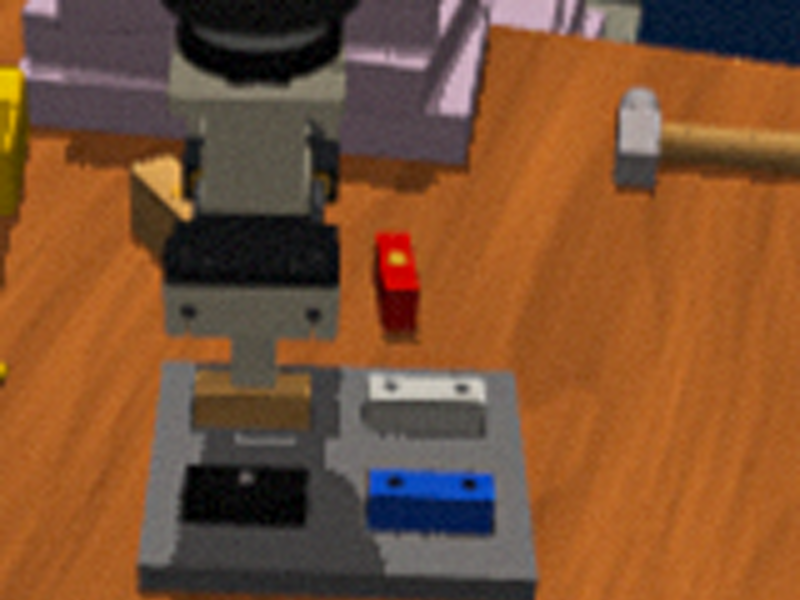

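The side crop shows the finger (column 253) centred on the cleat (columns 193–311), with the other blocks clear. I'll go down and grip.

```bash
python3 -m jog '{"fingers":[0.5,0.5,0.5,0.5,0.5],"dp":[[12,0,-2],[24,0,-2],[34,0,-2],[41,0,-2],[41,0,-2]],"twist":[0,0,0,0,0]}' && python3 -m jog '{"fingers":[0.2,0.1,0.1,0.1,0.1],"dp":[[0,0,0],[0,0,0],[0,0,0],[0,0,0],[0,0,0]],"twist":[0,0,0,0,0]}' 40;  python3 go.py 594 -211 90 16.3
```

```text
time_s: 3.2
tcp_pos: [0.5952, -0.21, 0.038]
eef_rot: [16.5, 89.8, -147.1]
contact_force: [-0.8, 0.7, 0.1]
gripper_width: 0.0435
time_s: 3.7
tcp_pos: [0.5962, -0.2119, 0.0394]
eef_rot: [66.9, 89.8, -96.6]
contact_force: [0.7, -8.8, 2.2]
gripper_width: 0.0194
t 3.7 p [ 596.2 -211.9   39.4] jaw -73.5 tool x [-0.    -0.004 -1.   ] F [ 0.7 -8.8  2.2] w 0.0194 j6 108.0
dp [-50.7  -1.3   1.9] twist 0.2
```

Gripped, width 19.4 mm, but a little high and pushed sideways. I'll reopen, go 3 mm lower, shift 1 mm and regrip.

```bash
python3 -m jog '{"fingers":[0.4,0.4,0.4,0.4,0.4],"dp":[[0,0,0],[0,0.5,1],[1,1,1],[3.3,1,1],[3.3,1,1]],"twist":[0,0,0,0,0]}' && python3 -m jog '{"fingers":[0.2,0.1,0.1,0.1,0.1],"dp":[[0,0,0],[0,0,0],[0,0,0],[0,0,0],[0,0,0]],"twist":[0,0,0,0,0]}' 40;  python3 go.py 594 -211 90 16.3
```

```text
time_s: 4.2
tcp_pos: [0.5952, -0.2129, 0.0355]
eef_rot: [55.4, 89.8, -108.1]
contact_force: [-0.4, -0.0, -0.8]
gripper_width: 0.035
time_s: 4.7
tcp_pos: [0.5953, -0.213, 0.0356]
eef_rot: [58.2, 89.8, -105.3]
contact_force: [0.8, -0.3, -0.8]
gripper_width: 0.0197
t 4.7 p [ 595.3 -213.    35.6] jaw -73.5 tool x [-0.001 -0.004 -1.   ] F [ 0.8 -0.3 -0.8] w 0.0197 j6 108.2
dp [-54.4  -2.1   0.8] twist 0.2
```

```bash
python3 -m jog '{"fingers":[0.1,0.1,0.1,0.1,0.1],"dp":[[-15,0,0],[-40,0,0],[-65,0,0],[-90,0,0],[-110,0,0]],"twist":[0,0,0,0,0]}' 40;  python3 go.py 450 225 110 1.5
```

```text
time_s: 5.2
tcp_pos: [0.5956, -0.2125, 0.1472]
eef_rot: [74.0, 89.8, -89.5]
contact_force: [0.0, -0.1, -1.0]
gripper_width: 0.0196
t 5.2 p [ 595.6 -212.5  147.2] jaw -73.5 tool x [ 0.    -0.004 -1.   ] F [ 0.  -0.1 -1. ] w 0.0196 j6 108.2
dp [  35.5 -461.    15.3] twist 15.0
```

```bash
python3 -m jog '{"fingers":[0.1,0.1,0.1,0.1,0.1],"dp":[[0,-25,1],[0,-60,2],[0,-100,3],[0,-140,4],[0,-180,5]],"twist":[1,3,5,7,9]}' && python3 go.py 450 225 110 1.5
```

```text
time_s: 5.7
tcp_pos: [0.5389, -0.0401, 0.1466]
eef_rot: [84.7, 89.8, -87.9]
contact_force: [0.7, 0.9, 0.5]
gripper_width: 0.0196
t 5.7 p [538.9 -40.1 146.6] jaw -82.6 tool x [ 0.    -0.004 -1.   ] F [0.7 0.9 0.5] w 0.0196 j6 80.6
dp [  35.6 -274.5   54. ] twist 5.9
```

```bash
python3 -m jog '{"fingers":[0.1,0.1,0.1,0.1,0.1],"dp":[[0,-40,8],[0,-80,16],[0,-120,24],[0,-160,32],[0,-200,40]],"twist":[1,2,3.5,5,5.9]}' && python3 go.py 450 225 110 1.5
```

```text
time_s: 6.2
tcp_pos: [0.4727, 0.1546, 0.1462]
eef_rot: [99.5, 89.8, -79.1]
contact_force: [0.9, 0.4, -1.3]
gripper_width: 0.0199
t 6.2 p [472.7 154.6 146.2] jaw -88.6 tool x [ 0.001 -0.003 -1.   ] F [ 0.9  0.4 -1.3] w 0.0199 j6 50.4
dp [ 36.  -71.   20.9] twist -0.1
```

```bash
python3 -m jog '{"fingers":[0.1,0.1,0.1,0.1,0.1],"dp":[[0,-30,9],[10,-60,18],[40,-71,21],[75,-71,21],[84,-71,21]],"twist":[0,0,0,0,0]}' && python3 go.py 450 225 48 1.5; python3 - <<'E'
from plant import r
from h import *
a=r.capture("side")
np.savez("side1.npz",**a)
A=cv2.resize(a["frame"][250:400,210:410],None,fx=4,fy=4,interpolation=cv2.INTER_CUBIC)
cv2.imwrite("pics/jig1.png",A[:,:,::-1])
E
```

```text
time_s: 6.7
tcp_pos: [0.448, 0.2237, 0.0591]
eef_rot: [61.8, 89.6, -116.8]
contact_force: [-0.8, -1.2, -0.2]
gripper_width: 0.0196
t 6.7 p [448.  223.7  59.1] jaw -88.5 tool x [-0.003 -0.007 -1.   ] F [-0.8 -1.2 -0.2] w 0.0196 j6 42.2
dp [11.1 -1.3 -2.1] twist -0.0
```

View pics/jig1.png

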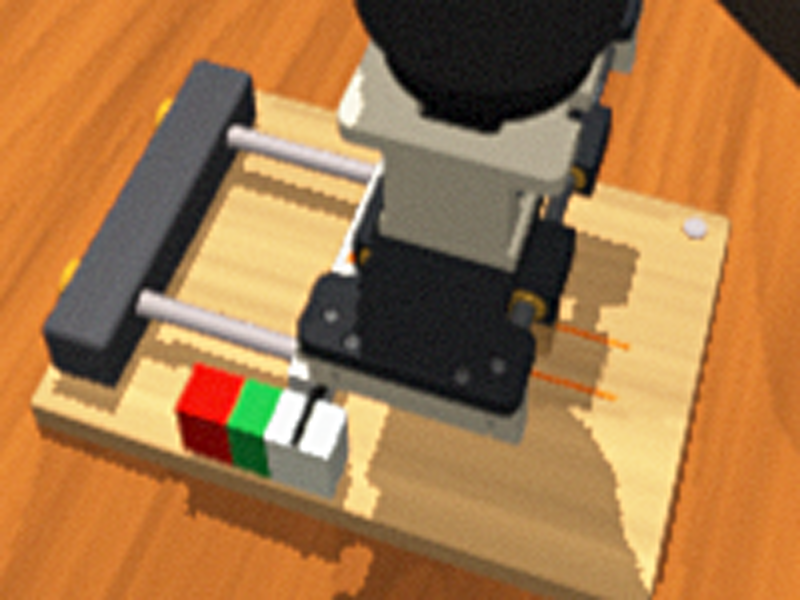

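The gripper hides the cleat. The orange lines run out behind it near (600,365), and the unpressed pointer is at (312,415), in white. I'll lower to the board and watch the force.

```bash
python3 -m jog '{"fingers":[0.1,0.1,0.1,0.1,0.1],"dp":[[3,0,0],[6,-1,0],[9,-1,0],[10.5,-1,0],[10.5,-1,0]],"twist":[0,0,0,0,0]}' && python3 go.py 467 225.5 47 1.5
```

```text
time_s: 7.25
tcp_pos: [0.4485, 0.2244, 0.0491]
eef_rot: [64.6, 89.6, -114.0]
contact_force: [-0.3, -0.2, -0.3]
gripper_width: 0.0195
t 7.25 p [448.5 224.4  49.1] jaw -88.6 tool x [-0.003 -0.006 -1.   ] F [-0.3 -0.2 -0.3] w 0.0195 j6 42.1
dp [  2.   -0.7 -18.6] twist -0.1
```

```bash
python3 -m jog '{"fingers":[0.1,0.1,0.1,0.1,0.1],"dp":[[0.5,0,0],[1,-0.5,0],[1.5,-0.5,0],[2,-0.5,0],[2,-0.5,0]],"twist":[0,0,0,0,0]}' && python3 go.py 467 225.5 47 1.5
```

```text
time_s: 7.75
tcp_pos: [0.4485, 0.2249, 0.0474]
eef_rot: [65.6, 89.6, -113.0]
contact_force: [-0.7, -0.5, 4.2]
gripper_width: 0.0199
t 7.75 p [448.5 224.9  47.4] jaw -88.6 tool x [-0.003 -0.006 -1.   ] F [-0.7 -0.5  4.2] w 0.0199 j6 42.1
dp [  0.4  -0.1 -18.5] twist -0.1
```

It touches the board at 4 N, at the expected height. Now I'll push.

```bash
python3 -m jog '{"fingers":[0.1,0.1,0.1,0.1,0.1],"dp":[[-0.3,0,-4],[-0.3,0,-9],[-0.3,0,-14],[-0.3,0,-19],[-0.3,0,-23]],"twist":[0,0,0,0,0]}' 50 && python3 go.py 487 226 47.3 1.5
```

```text
time_s: 8.25
tcp_pos: [0.4717, 0.2254, 0.0475]
eef_rot: [62.1, 89.6, -116.5]
contact_force: [-4.0, 1.0, 3.8]
gripper_width: 0.0197
t 8.25 p [471.7 225.4  47.5] jaw -88.6 tool x [-0.003 -0.007 -1.   ] F [-4.   1.   3.8] w 0.0197 j6 44.1
dp [  0.1  -0.2 -15.3] twist -0.1
```

```bash
python3 -m jog '{"fingers":[0.1,0.1,0.1,0.1,0.1],"dp":[[0,0,-3],[0,0,-6],[0,0,-9],[0,0,-12],[0,0,-13]],"twist":[0,0,0,0,0]}' 50 && python3 go.py 487 226 47.3 1.5;  python3 - <<'E'
from plant import r
from h import *
a=r.capture("side")
A=cv2.resize(a["frame"][250:400,210:410],None,fx=4,fy=4,interpolation=cv2.INTER_CUBIC)
cv2.imwrite("pics/jig2.png",A[:,:,::-1])
b=r.capture("top")
B=cv2.resize(b["frame"][165:305,135:275],None,fx=4,fy=4,interpolation=cv2.INTER_CUBIC)
cv2.imwrite("pics/jig2t.png",B[:,:,::-1])
E
```

```text
time_s: 8.75
tcp_pos: [0.483, 0.2252, 0.0474]
eef_rot: [49.2, 89.4, -129.5]
contact_force: [-14.7, 3.2, 12.3]
gripper_width: 0.019
t 8.75 p [483.  225.2  47.4] jaw -88.6 tool x [-0.006 -0.008 -1.   ] F [-14.7   3.2  12.3] w 0.019 j6 45.2
dp [ 0.1 -0.7 -4. ] twist -0.1
```

View pics/jig2.png

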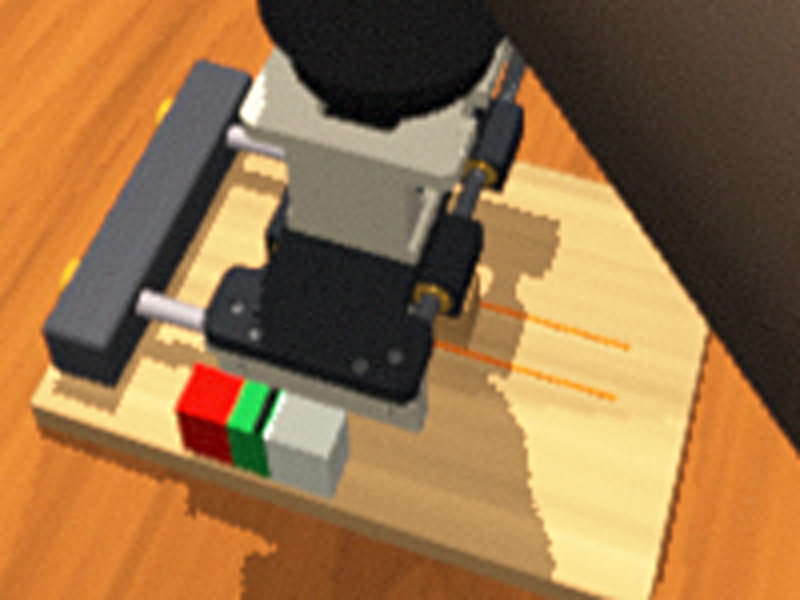

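View pics/jig2t.png

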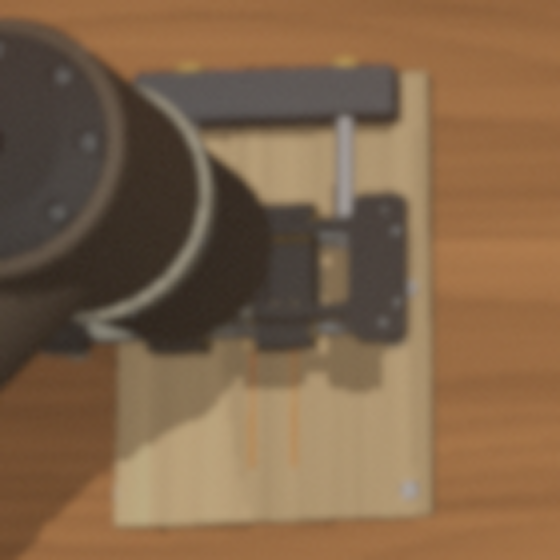

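The pointer is in the green but near its white edge, at about 13–14 mm. The extra drag is friction from pressing down. I'll go about 6 mm further and ease off the board.

```bash
python3 -m jog '{"fingers":[0.1,0.1,0.1,0.1,0.1],"dp":[[-0.8,-0.5,-3],[-0.8,-0.5,-5],[-0.8,-0.5,-7],[-0.8,-0.5,-7.5],[-0.8,-0.5,-7.5]],"twist":[0,0,0,0,0]}' 50 && python3 go.py 487 226 47.3 1.5;  python3 - <<'E'
from plant import r
from h import *
a=r.capture("side")
A=cv2.resize(a["frame"][300:400,230:350],None,fx=5,fy=5,interpolation=cv2.INTER_CUBIC)
cv2.imwrite("pics/jig3.png",A[:,:,::-1])
F=[]
for i in range(6): r.capture("top"); F.append(r.get_state()["contact_force"])
print(np.round(F,1))
E
```

```text
time_s: 9.35
tcp_pos: [0.4882, 0.2252, 0.0476]
eef_rot: [41.1, 89.2, -137.6]
contact_force: [-12.0, 3.4, 5.4]
gripper_width: 0.0195
t 9.35 p [488.2 225.2  47.6] jaw -88.7 tool x [-0.01  -0.009 -1.   ] F [-12.    3.4   5.4] w 0.0195 j6 45.8
dp [ 0.3 -0.9  1.2] twist -0.2
[[-12.1   3.2   6. ]
 [-12.    3.    4.6]
 [-11.9   3.4   5.2]
 [-12.3   3.3   6.3]
 [-12.4   2.7   6. ]
 [-11.9   2.3   5.5]]
```

View pics/jig3.png

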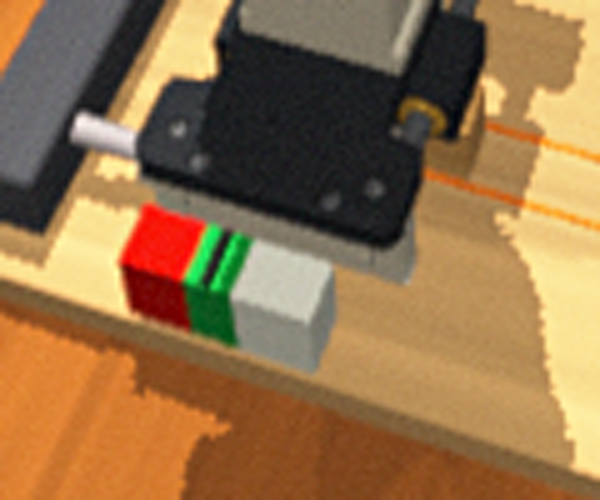

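The pointer is mid-green, about 20 mm, with 12 N at the wrist including some board friction. The cleat's rear end shows between the orange lines. Camera calls hold the last target, so I'll use them to hold for more than 3 s and measure the drift.

```bash
python3 - <<'E'
from plant import r
from h import *
P=[];F=[]
for i in range(70):
    a=r.capture("side");s=r.get_state();P.append(s["tcp_pos"]*1000);F.append(s["contact_force"])
P=np.array(P);F=np.array(F)
print(s["time_s"],P[:10].mean(0).round(2),P[-10:].mean(0).round(2),F[:10].mean(0).round(1),F[-10:].mean(0).round(1),s["gripper_width"])
t=r.capture("top")["frame"][160:270,325:440];a=a["frame"]
A=cv2.resize(a[150:215,300:400],(400,260),interpolation=cv2.INTER_CUBIC)
B=cv2.resize(a[300:365,230:330],(400,260),interpolation=cv2.INTER_CUBIC)
C=cv2.resize(a[300:365,300:400],(400,260),interpolation=cv2.INTER_CUBIC)
D=cv2.resize(t[20:85,10:110],(400,260),interpolation=cv2.INTER_CUBIC)
cv2.imwrite("pics/fin.png",np.vstack([np.hstack([A,B]),np.hstack([C,D])])[:,:,::-1])
E
```

```text
13.2 [488.18 225.14  47.54] [488.2  225.14  47.55] [-12.1   3.    5.5] [-12.3   3.2   5.1] 0.019733340571655367
```

View pics/fin.png

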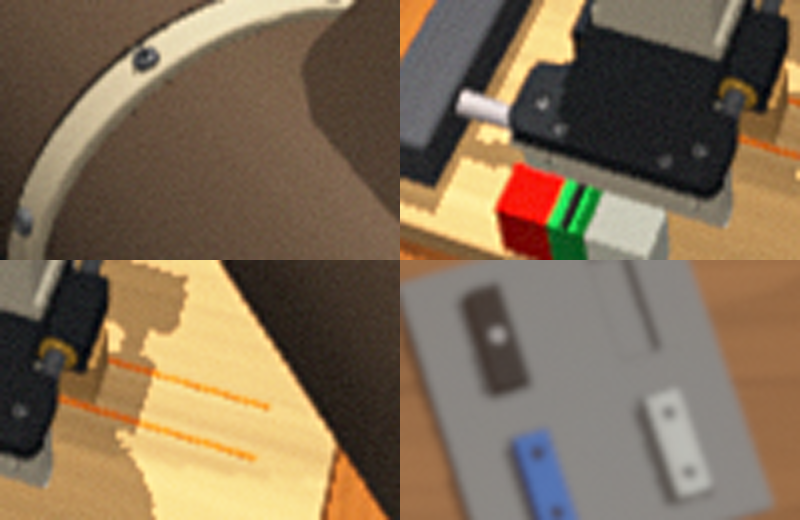

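The pointer stays mid-green with no drift over 3.5 s. The cleat's rear sits between the lines, its pocket is empty and the other three blocks are in place. I'm handing in.

```bash
python3 -c "
from plant import r
print(r.close_job())"
```

```text
the job is handed in; nothing more can be done
None
```

The cleat is out of its pocket and gripped at 50 N on the plywood board between the orange lines. It is pressing the fence, and the job was handed in with the arm still holding it.

**Last checks**
- **Pointer:** it stands mid-green, at about 20 mm of travel.
- **Steadiness:** over a 3.5 s hold the tool drifted less than 0.05 mm and the force stayed steady.
- **Force:** the wrist read about 12 N along the push. I put about 10 N of that on the spring and the rest on friction against the board. There was also 5 N vertically and 3 N sideways.
- **Other blocks:** the black, blue and aluminium blocks look undisturbed in their pockets.

**What disagreed or could not be seen**
- **First grasp:** it was a few millimetres high and pushed sideways against the pocket wall, so I reopened and gripped again lower before lifting.
- **Centre line:** the two cameras differed by about 4 mm on the jig's centre line, so I aimed between them.
- **Cleat front:** the gripper hides the contact with the fence. That the cleat is upright and square is inferred from the tool (within about 1° of vertical, square to the lines within 0.2°) and from its visible rear end, not seen directly.

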